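Four clicks on the filter wheel, then open the shutter

TASK

On the microscope's light source, push the fin of the click-stop filter wheel round with a fingertip, exactly four clicks clockwise seen from above and never past the fourth, so that it rests in that click. Only then press the round shutter button on the same housing fully down and let it come up again. Touch gently, do not grip the fin, and leave everything else standing where it is.

Things in the scene. Friction and masses are not known exactly. Their poses are not given: they have to be found in the camera images.
- wheel_axis (a point): centre of the filter wheel, on its upright axis at the height of the disc's flat upper face. The wheel: a bare-metal disc 124 mm across with small round filters set flush in it, lying on a fixed white housing 180 x 300 x 70 mm, its face 12 mm above the housing's top; a hub 26 mm across stands 18 mm above the face. Site axes: x along the housing's short side, y its long side, z up
- fin_end (a point): a point on the wheel's black fin, mid-thickness on its top edge, 50 mm out from the axis. The fin is an upright radial bar on the disc, 10 mm thick, from the hub to 58 mm from the axis, its top 24 mm above the disc's face; it turns with the wheel. Pushing its flat side near the outer end turns the wheel (3 to 5 N at each click)
- wheel (a joint): angle of the wheel, rad, growing clockwise seen from above. Click stops every 0.524 rad (30 degrees), at 0, 0.524, 1.047...; it starts at rest in one of the first four; end stops at -0.12 and 4.92. It resists most on leaving a stop, least half-way, then snaps forward by itself into the next stop and stays there
- shutter_top (a point): centre of the top of the round black shutter button, 36 mm across, in a grey round housing on top of the light source, 155 mm from the wheel's axis along the housing's long side (-y); pressed straight down
- shutter (a joint): travel of the shutter button, m, 0 up to 0.006 fully down; it takes about 5 N to push fully down and springs back up when let go
- capjar: bystander: a loose small black round jar with a lid, 33 mm across, 34 mm high, standing on the light source's housing; origin at the centre of its underside
- dish: bystander: a clear flat round culture dish with lid, 90 mm across, 16 mm high, loose on the bench; origin at the centre of its underside
- flask: bystander: a clear culture flask lying flat, 85 x 55 x 30 mm with a white cap on a neck, 118 mm long in all, loose on the bench; origin under the middle of its square part
- bottle: bystander: a bottle 60 mm across and 120 mm high, loose on the bench; origin at the centre of its underside
- mouse: bystander: a white computer mouse 100 x 58 x 31 mm, loose on the bench; origin at the centre of its underside
- tipbox: bystander: a grey box for pipette tips with a clear lid, 117 x 82 x 64 mm, loose on the bench; origin at the centre of its underside
- driver: bystander: a small screwdriver lying on the bench, 135 mm long, 16 mm high; origin on the bench below its handle

How it is judged (in metres and radians):
On the way, in this order (a step that is already met when the one before it is completed fails the run):
1. the wheel has been turned four clicks clockwise and rests in the fourth (distance of fin_end from where it was at the start of the episode between 0.0825 and 0.0902 m), for 0.2 s.
2. the shutter button is pressed down (value of joint shutter above 0.0045 m), for 0.05 s.
At the end, for the whole second after the job is handed in: the wheel rests within 9 degrees of the fourth click stop clockwise from where it started, and the shutter button has been pressed (at least 4.5 of its 6 mm) after that and is up again; nothing else has moved (all of step 1 and value of joint wheel above 1.9 rad and velocity of joint wheel between -0.1 and 0.1 rad/s and value of joint shutter below 0.0015 m); the robot touches nothing.
It fails at once if the wheel is turned past the fourth click (more than half-way to the fifth) (distance of fin_end from where it was at the start of the episode above 0.0924 m).
It fails at once if the shutter button is pressed before the wheel has been turned by four clicks (value of joint shutter above 0.003 m and distance of fin_end from where it was at the start of the episode below 0.0795 m).
It fails at once if the wheel or its fin is gripped or forced (more than 30 N) (contact force between the fingers and wheel above 30 N).
It fails at once if a bystander is shoved, knocked over or lifted (moved by more than 25 mm) (distance of any of capjar, dish, flask, bottle, mouse, tipbox, driver from where it was at the start of the episode above 0.025 m).
It also fails if it takes over 64 s, if anything falls off the work surface, if the arm or the gripper's body presses on something with over 40 N, if the wrist force passes 120 N, or if a joint passes its speed limit or range.

ROBOT

A 6-joint arm with a two-finger parallel gripper is mounted at the origin on the work surface. World frame = base frame: x ahead of the robot, y to its left, z up, the work surface at z = 0. Lengths are in mm, angles in rad, forces in N, time in s.
With the tool pointing down it reaches from about 350 to 775 mm from the base axis. Payload 7.3 kg.
Tool frame: the origin (TCP) lies midway between the tips of the shut fingers; the grasp point (between the pads) lies bot.tcp_to_grasp behind it (bot.tcp_to_grasp is the distance from the TCP to the grasp point, in mm); z points along the fingers, y is the direction in which the jaws open and shut (so a half turn about z gives the same grasp; the last joint's range is limited). The gripper opens to 92 mm and grips with 3 to 60 N. Pads are 19 mm wide; open, the fingers measure 130 mm over their backs; the gripper's body (75 mm by 190 mm) begins 47 mm behind the grasp point.
Start: joints at [-1.433, 0.342, 1.524, -0, 1.275, -0.146], TCP at [147.025, -504.012, 226.741] pointing down, gripper open.
Joint ranges: [-2.53, 2.53], [-0.77, 2.02], [0.04, 2.7], [-1, 4.14], [0.28, 2.66], [-3.11, 3.11]. Speed limits (rad/s): [2.57, 2.57, 3.14, 3.14, 3.14, 3.14].

INTERFACE

Orientations are given as [roll, pitch, yaw] about the fixed x, y, z axes, in that order (R = Rz(yaw) Ry(pitch) Rx(roll)).
In Python, from plant import bot gives the robot as it stands.
- The arm moves only by the shell command python3 -m inch 'ROWS'. ROWS is JSON, one flat list of numbers, 7 for each row, row after row: the shift along the world's x, y, z in cm, then the turn, a rotation vector about the world's x, y, z in degrees, then the gripper command: -1 is shut, 1 is fully open, values between are in proportion. In form: [tx, ty, tz, ax, ay, az, fingers, tx, ty, tz, ax, ay, az, fingers, ...]. A call has exactly 5 rows; each row is the pose to reach, as a shift and turn from the pose measured when the call began; what a row does not reach only later rows make up. A row lasts 1/10 s, in which the tool goes at most 50 mm and 8.59 degrees, less where a joint would pass 70% of its speed; a pose out of reach is approached as far as the arm can. A call with a gripper value outside its range is refused whole. The fingers move at their own pace and stop on an object; the grip force is fixed at half the most. Time passes only in rows, so rows that repeat a pose let the fingers close, or fill a call up. It gives the time, the measured TCP pose, the force and the opening at its end, in the units of the state.
- bot.get_obs(): the state, without advancing time (a new reading comes with each control period).
- bot.capture(name): name is "side" or "top"; returns the picture (480x640x3 uint8, red, green, blue); there is no depth.
- bot.calibration(name): a dict with "fx", "fy", "cx", "cy" (pixels), "k1" (the pictures are not rectified: a ray, as slopes to the right and down, at radius r is drawn at 1 + k1 r^2 times it, then the intrinsics apply), "cam_to_world" (4x4, takes a point from camera to world coordinates). Camera axes: x right, y down, z forward; pixel columns grow to the right and rows downward; lengths in mm; the calibration is good to about 2 mm. A picture is of the moment at which its call begins. calibration takes no time and is no camera call.
- bot.close_job(): hands the job in, once; it reports no verdict.
The state is a dict: "time": time; "joint_positions": joint angles; "dq": joint speeds; "tau": joint torques, N m; "tool_pos": TCP position; "tcp_rot": TCP orientation; "contact_force": force on the tool from outside, world axes, zero at the start; "moment": the same for the moment, N m; "grip_width": finger opening in mm.
Only numpy, scipy, OpenCV 4.12 (cv2) and the standard library are available. Lean on these libraries where they do the work, as an engineer would, in place of code of your own. Each camera call takes 0.05 s, during which the arm holds its last target.

## Working session

There is one attempt and no reset: what is moved stays moved. The work goes in short steps, Python scripts to look and compute and a shell command to move; the robot and the scene stay as the last step left them, time stands still between calls to the robot, and variables do not carry over. Pictures are saved under pics/ and viewed, and the job is handed in when it is done.

```bash
ls; mkdir -p pics
python3 - <<'E'
from plant import bot
import cv2
print(bot.get_obs(), bot.tcp_to_grasp)
for n in("side","top"):
    cv2.imwrite(f"pics/{n}0.png",bot.capture(n)[:,:,::-1]); print(n,bot.calibration(n))
E
```

```text
pics
{'time': 0.0, 'joint_positions': array([-1.43303160e+00,  3.42691540e-01,  1.52503529e+00, -2.27508266e-05,
        1.27537227e+00, -1.46012434e-01]), 'dq': array([-1.54861703e-04, -1.34522636e-03, -3.75105812e-04, -9.80295072e-04,
        8.78759113e-05, -7.84019525e-04]), 'tau': array([-3.46255765e-04, -4.31243277e+01, -2.44226432e+01,  7.15763122e-02,
        5.58116147e-02, -1.42140502e-04]), 'tool_pos': array([ 146.94308224, -503.59063547,  226.0547626 ]), 'tcp_rot': array([-3.14009908e+00, -1.97654335e-04,  2.83783658e-01]), 'contact_force': array([0.55368264, 0.4505705 , 0.51263787]), 'moment': array([ 0.01476079, -0.02403675,  0.02554758]), 'grip_width': 92.08007268139609} 18.8
side {'fx': 460.47085301336165, 'fy': 460.47085301336165, 'cx': 319.75984448235283, 'cy': 239.2489610470229, 'k1': -0.002080103013214655, 'cam_to_world': array([[ 9.76029613e-01, -1.63276715e-01,  1.43898951e-01,
         5.01492980e+02],
       [-2.17637069e-01, -7.30572800e-01,  6.47222907e-01,
        -4.51000546e+02],
       [-5.47770275e-04, -6.63026469e-01, -7.48595753e-01,
         6.61054284e+02],
       [ 0.00000000e+00,  0.00000000e+00,  0.00000000e+00,
         1.00000000e+00]])}
top {'fx': 591.7665095054298, 'fy': 591.7665095054298, 'cx': 324.2100544846672, 'cy': 238.41201451079093, 'k1': 0.015200566899875695, 'cam_to_world': array([[ 1.75337595e-02, -9.82669011e-01,  1.84537753e-01,
         3.90483758e+02],
       [-9.99700522e-01, -2.03813137e-02, -1.35450701e-02,
         5.31787879e+01],
       [ 1.70714424e-02, -1.84244992e-01, -9.82732084e-01,
         1.22914019e+03],
       [ 0.00000000e+00,  0.00000000e+00,  0.00000000e+00,
         1.00000000e+00]])}
```

View pics/side0.png

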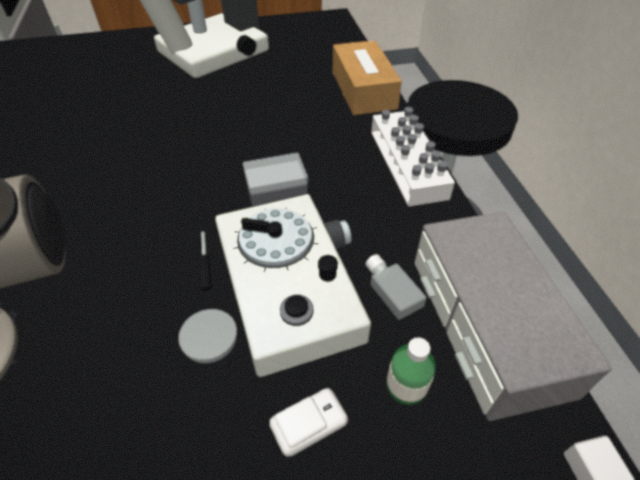

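View pics/top0.png

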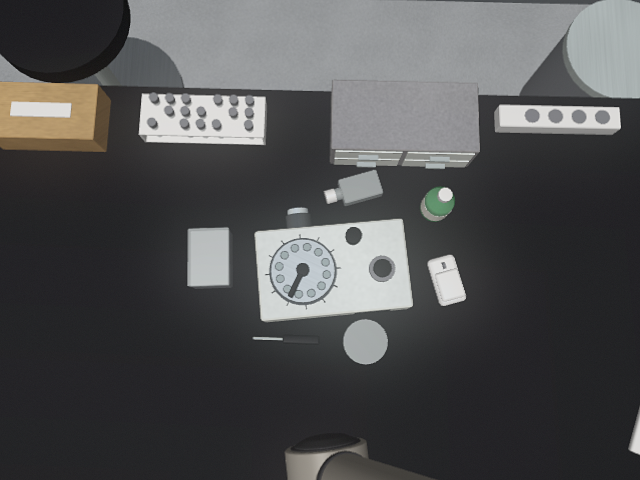

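The side view shows the fin pointing left from the hub at about (275,229), the button at (296,306) and the jar at (328,267). In the top view the hub is at about (302,270), the fin end at (291,297), the button at (382,268) and the jar at (353,235).

```bash
cat > h.py <<'E'
import numpy as np, cv2
from plant import bot
def ray(n,u,v):
    c=bot.calibration(n); K=np.array([[c['fx'],0,c['cx']],[0,c['fy'],c['cy']],[0,0,1.]])
    p=cv2.undistortPoints(np.array([[[u,v]]],float),K,np.array([c['k1'],0,0,0,0.]))[0,0]
    T=c['cam_to_world']; return T[:3,3],T[:3,:3]@np.array([p[0],p[1],1])
def onz(n,u,v,z):
    o,d=ray(n,u,v); return o+d*(z-o[2])/d[2]
def tri(a,b):
    (o1,d1),(o2,d2)=ray("side",*a),ray("top",*b)
    s=np.linalg.lstsq(np.c_[d1,-d2],o2-o1,rcond=None)[0]
    p,q=o1+s[0]*d1,o2+s[1]*d2; return (p+q)/2,np.linalg.norm(p-q)
def proj(n,P):
    c=bot.calibration(n); K=np.array([[c['fx'],0,c['cx']],[0,c['fy'],c['cy']],[0,0,1.]])
    T=np.linalg.inv(c['cam_to_world']); rv,_=cv2.Rodrigues(T[:3,:3])
    return cv2.projectPoints(np.array(P,float).reshape(-1,3),rv,T[:3,3],K,np.array([c['k1'],0,0,0,0.]))[0][:,0]
E
python3 - <<'E'
import cv2,numpy as np
a=cv2.imread("pics/top0.png")[210:330,240:420]; cv2.imwrite("pics/topc.png",cv2.resize(a,None,fx=4.4,fy=4.4,interpolation=cv2.INTER_CUBIC))
a=cv2.imread("pics/side0.png")[190:340,210:380]; cv2.imwrite("pics/sidec.png",cv2.resize(a,None,fx=4,fy=4,interpolation=cv2.INTER_CUBIC))
for n,(x0,y0,x1,y1),t in(("top",(262,225,410,310),70),("side",(230,200,345,330),60)):
    g=cv2.imread(f"pics/{n}0.png",0); m=np.zeros_like(g); m[y0:y1,x0:x1]=(g[y0:y1,x0:x1]<t)*255
    k,l,s,c=cv2.connectedComponentsWithStats(m)
    for i in range(1,k):
        if s[i,4]>40: print(n,s[i],c[i])
E
```

```text
top [262 225  25   5  98] [272.7244898  226.53061224]
top [404 225   6  29  99] [406.93939394 234.53535354]
side [230 200  23  11 186] [239.43548387 203.84408602]
side [314 200  31  23 561] [330.98573975 209.51871658]
side [242 219  39  18 411] [262.37469586 226.61800487]
side [334 239  11  25 148] [340.5472973  248.08108108]
side [319 256  18  25 358] [327.42458101 267.45810056]
side [230 281  14  49 274] [234.66058394 309.33576642]
side [285 296  23  21 380] [295.92105263 306.04473684]
```

View pics/topc.png

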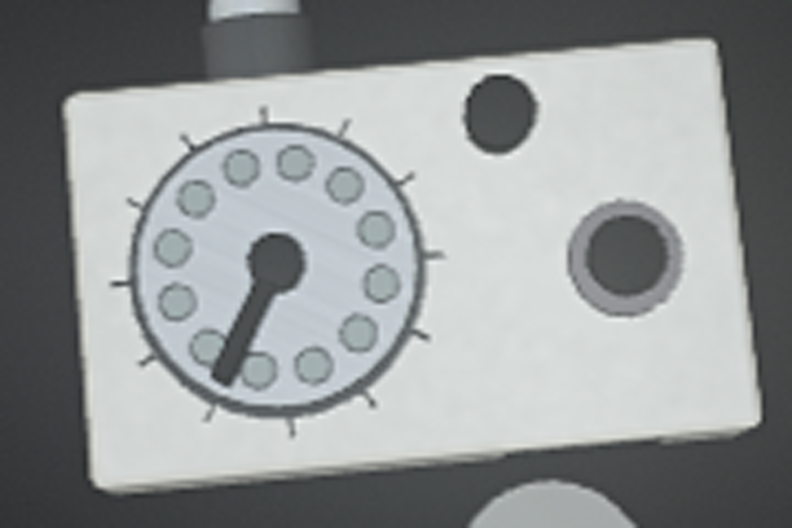

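View pics/sidec.png

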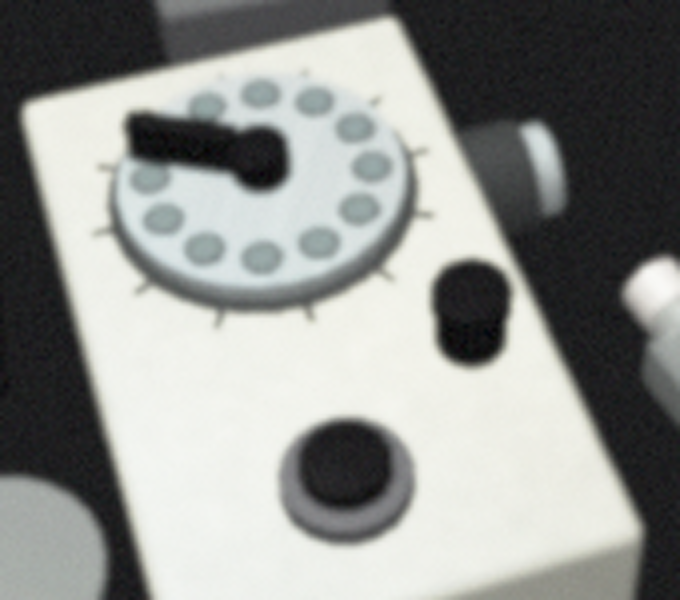

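Run:
```python
from h import *
np.set_printoptions(precision=1,suppress=True)
g=cv2.imread("pics/top0.png",0)
m=np.zeros_like(g); m[225:310,262:406]=(g[225:310,262:406]<95)*255
m[:228]=0
k,l,s,c=cv2.connectedComponentsWithStats(m)
for i in range(1,k):
    if s[i,4]>30:
        print("top",s[i],c[i])
hub=(302.7,269.8)
H=onz("top",*hub,100);print("hub",H)
F=onz("top",290.5,296.8,106);print("fin tip",F,np.hypot(*(F-H)[:2]),np.degrees(np.arctan2(*(F-H)[1::-1])))
print("hub tri",tri((275,229),hub))
print("fin tri",tri((242.5,223),(290.5,296.8)))
print("btn tri",tri((296.2,305.2),(382.5,268.2)))
B=onz("top",382.5,268.2,90);print(B,np.hypot(*(B-H)[:2]),np.degrees(np.arctan2(*(B-H)[1::-1])))
J=onz("top",353.6,235.9,104);print("jar",J, tri((327.5,262),(353.6,235.9)))
for a in [(255.5,233),(402.5,219.5),(412,306),(262,320.5)]: print(onz("top",*a,70))
```

```text
top [262 228  24   3  39] [271.1 228.4]
top [346 228  15  17 210] [352.9 235.5]
top [374 259  18  18 253] [382.  267.7]
top [288 263  21  35 251] [298.5 277.2]
top [266 273  18  25  31] [273.5 284. ]
hub [540.3  77.9 100. ]
fin tip [487.6  99.6 106. ] 57.03951771223409 157.6318870915458
hub tri (array([541.7,  78. ,  93.9]), np.float64(1.0683928892500605))
fin tri (array([489.4, 100. ,  97.7]), np.float64(2.259781346062331))
btn tri (array([548.5, -76.7,  90.7]), np.float64(1.4502808553330022))
[547.9 -76.8  90. ] 154.87536378180204 -87.21068674123786
jar [607.9 -19.2 104. ] (array([608.7, -19.1, 105.3]), np.float64(2.0900664708867094))
[616.3 174.3  70. ]
[ 650.1 -119.4   70. ]
[ 477.3 -136.8   70. ]
[443.8 154.9  70. ]
```

```bash
python3 -m inch '[1.7,2.8,0,0,0,7.8,-1, 3.4,5.6,0,0,0,15.6,-1, 5.1,8.4,0,0,0,23.4,-1, 6.8,11.2,0,0,0,31.2,-1, 8.5,14,0,0,0,39,-1]'
```

```text
time: 0.6
tool_pos: [232.4, -362.2, 225.8]
tcp_rot: [-3.14, -0.001, 0.97]
contact_force: [0.1, 0.4, -0.2]
grip_width: 56.5
```

```bash
python3 -m inch '[1.7,2.8,0,0,0,7.8,-1, 3.4,5.6,0,0,0,15.6,-1, 5.1,8.4,0,0,0,23.4,-1, 6.8,11.2,0,0,0,31.2,-1, 8.5,14,0,0,0,39,-1]' && python3 -m inch '[1.7,2.8,0,0,0,7.8,-1, 3.4,5.6,0,0,0,15.6,-1, 5.1,8.4,0,0,0,23.4,-1, 6.8,11.2,0,0,0,31.2,-1, 8.5,14,0,0,0,39,-1]'
```

```text
time: 1.1
tool_pos: [317.7, -220.9, 225.7]
tcp_rot: [-3.14, -0.001, 1.656]
contact_force: [1.5, -0.1, -0.7]
grip_width: 16.6
time: 1.6
tool_pos: [403.0, -79.5, 225.5]
tcp_rot: [-3.139, -0.001, 2.342]
contact_force: [0.3, 0.0, -0.1]
grip_width: 0.3
```

```bash
python3 -m inch '[1.7,2.8,-1.5,0,0,7.6,-1, 3.4,5.6,-3,0,0,15.2,-1, 5.1,8.4,-4.5,0,0,22.8,-1, 6.8,11.2,-6,0,0,30.4,-1, 8.5,14.1,-7.5,0,0,37.8,-1]'
python3 - <<'E'
from h import *
for n in("side","top"):
    a=bot.capture(n)[:,:,::-1]; cv2.imwrite(f"pics/{n}1.png",a)
    c=a[150:350,180:400] if n=="side" else a[190:340,230:430]
    cv2.imwrite(f"pics/{n}1c.png",cv2.resize(c,None,fx=2.7,fy=2.7,interpolation=cv2.INTER_CUBIC))
E
```

```text
time: 2.1
tool_pos: [488.4, 62.7, 149.6]
tcp_rot: [-3.139, -0.002, 3.007]
contact_force: [1.3, 0.1, 0.6]
grip_width: 0.5
```

View pics/side1c.png

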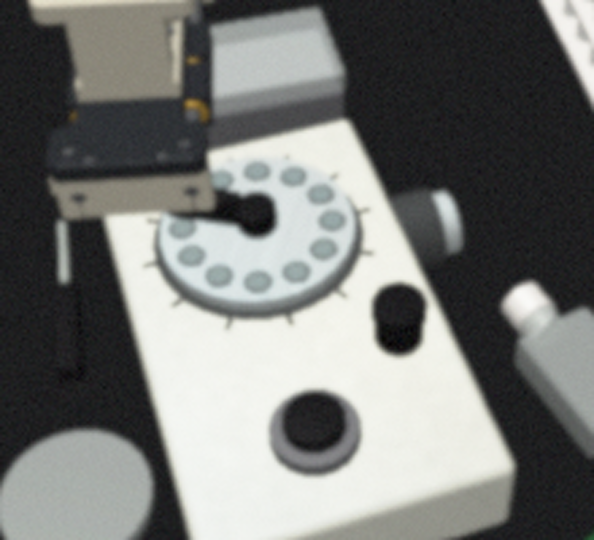

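View pics/top1c.png

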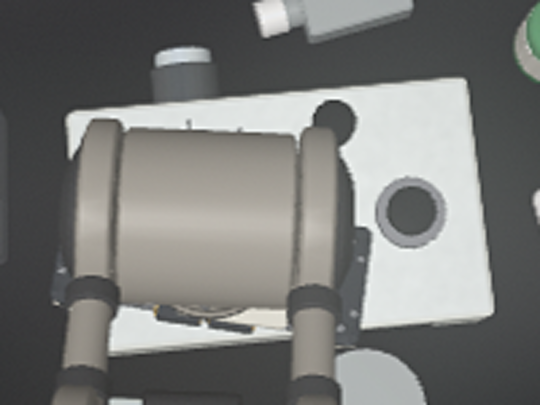

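The side view shows the gripper body at crop (135,150). It hides the shut fingertips, the wheel is unmoved, and the jar and button are clear. In the top view the arm hides the wheel. I'll descend behind the fin.

```bash
python3 -m inch '[0,-0.1,-1.2,0,0,0,-1, 0,-0.1,-2.4,0,0,0,-1, 0,-0.1,-3.6,0,0,0,-1, 0,-0.1,-4.8,0,0,0,-1, 0,-0.1,-6,0,0,0,-1]'
cat > arc.py <<'E'
# rows for an arc of the finger centre about the hub: python3 arc.py phi_end steps
import sys; from h import *
from scipy.spatial.transform import Rotation as Ro
o=bot.get_obs(); p=np.array(o['tool_pos']); yaw=np.degrees(o['tcp_rot'][2])%360
C=np.array([540.5,78.]); r=55.5
d=p[:2]-C; ph=np.degrees(np.arctan2(d[1],d[0]))%360
print("pos",p.round(1),"yaw",round(yaw,1),"R",round(np.hypot(*d),1),"phi",round(ph,1),"force",np.round(o['contact_force'],1))
for e in np.linspace(ph,float(sys.argv[1]),6)[1:]:
    a=np.radians(e); q=C+r*np.array([np.cos(a),np.sin(a)])-p[:2]
    print((q/10).round(2), round(90-p[2],1)/10, round((e-25.6-yaw+180)%360-180,1))
E
python3 arc.py 187
```

```text
time: 2.7
tool_pos: [487.8, 62.6, 87.9]
tcp_rot: [-3.14, -0.005, 3.007]
contact_force: [0.1, 0.7, -0.0]
grip_width: 0.4
pos [487.8  62.6  87.9] yaw 172.3 R 54.9 phi 196.2 force [ 0.1  0.7 -0. ]
[-0.1   0.16] 0.21000000000000002 -3.5
[-0.15  0.33] 0.21000000000000002 -5.3
[-0.18  0.51] 0.21000000000000002 -7.2
[-0.21  0.68] 0.21000000000000002 -9.0
[-0.24  0.86] 0.21000000000000002 -10.9
```

```bash
python3 -m inch '[-0.1,0.16,0.1,0,0,-3.5,-1, -0.15,0.33,0.1,0,0,-5.3,-1, -0.18,0.5,0.1,0,0,-7.2,-1, -0.21,0.68,0.1,0,0,-9,-1, -0.24,0.86,0.1,0,0,-10.9,-1]'; python3 arc.py 180
```

```text
time: 3.2
tool_pos: [485.0, 70.6, 89.1]
tcp_rot: [-3.139, -0.005, 2.813]
contact_force: [0.2, -0.2, 0.4]
grip_width: 0.3
pos [485.   70.6  89.1] yaw 161.2 R 55.9 phi 187.6 force [ 0.2 -0.2  0.4]
[0.03 0.15] 0.09 -0.7
[0.01 0.3 ] 0.09 -2.3
[0.   0.44] 0.09 -3.8
[-0.    0.59] 0.09 -5.3
[-0.    0.74] 0.09 -6.8
```

```bash
python3 -m inch '[0.03,0.15,0,0,0,-0.7,-1, 0.01,0.3,0,0,0,-2.3,-1, 0,0.44,0,0,0,-3.8,-1, 0,0.59,0,0,0,-5.3,-1, 0,0.74,0,0,0,-6.8,-1]'; python3 arc.py 173
```

```text
time: 3.7
tool_pos: [485.0, 78.0, 89.2]
tcp_rot: [-3.139, -0.005, 2.692]
contact_force: [-0.4, -0.2, 0.7]
grip_width: 0.5
pos [485.   78.   89.2] yaw 154.3 R 55.5 phi 180.0 force [-0.4 -0.2  0.7]
[-0.    0.14] 0.08 -1.3
[0.   0.27] 0.08 -2.7
[0.01 0.41] 0.08 -4.1
[0.02 0.54] 0.08 -5.5
[0.04 0.68] 0.08 -6.9
```

```bash
python3 -m inch '[0,0.14,0,0,0,-1.3,-1, 0,0.27,0,0,0,-2.7,-1, 0.01,0.41,0,0,0,-4.1,-1, 0.02,0.54,0,0,0,-5.5,-1, 0.04,0.68,0,0,0,-6.9,-1]'; python3 arc.py 167
python3 - <<'E'
from h import *
for n in("side",):
    a=bot.capture(n)[:,:,::-1]
    c=a[180:300,200:360]
    cv2.imwrite(f"pics/{n}2c.png",cv2.resize(c,None,fx=4,fy=4,interpolation=cv2.INTER_CUBIC))
E
```

```text
time: 4.2
tool_pos: [485.2, 84.8, 89.1]
tcp_rot: [-3.139, -0.005, 2.57]
contact_force: [-0.7, -1.4, 0.4]
grip_width: 0.2
pos [485.2  84.8  89.1] yaw 147.3 R 55.7 phi 173.0 force [-0.7 -1.4  0.4]
[0.04 0.11] 0.09 -1.0
[0.06 0.23] 0.09 -2.2
[0.08 0.34] 0.09 -3.4
[0.1  0.46] 0.09 -4.6
[0.12 0.57] 0.09 -5.9
```

View pics/side2c.png

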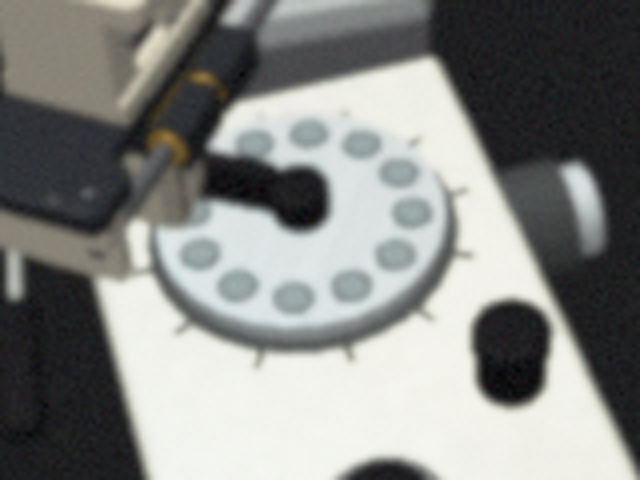

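The fingertip is just touching the fin at φ=173° (about 1.5 N), so the tip is thinner than assumed and the effective lag is about 15.4°. I'll use that lag and let the tool's yaw catch up.

```bash
sed -i 's/25\.6/15.4/; s/r=55.5/r=54.5/; s/90-p\[2\]/89-p[2]/' arc.py; sed -i 's/^print("pos"/print("theta contact",round(ph-15.4,1)); &/' arc.py; python3 arc.py 163
```

```text
theta contact 157.4
pos [485.3  85.   89.1] yaw 147.2 R 55.7 phi 172.8 force [-1.  -0.9  0.5]
[0.14 0.17] -0.01 8.2
[0.18 0.35] -0.01 6.3
[0.22 0.53] -0.01 4.3
[0.26 0.71] -0.01 2.4
[0.31 0.89] -0.01 0.4
```

```bash
python3 -m inch '[0.08,0.17,0,0,0,0.5,-1, 0.13,0.35,0,0,0,0.5,-1, 0.18,0.53,0,0,0,0.5,-1, 0.24,0.71,0,0,0,0.4,-1, 0.31,0.89,0,0,0,0.4,-1]'; python3 arc.py 153
```

```text
time: 4.75
tool_pos: [488.5, 94.3, 89.1]
tcp_rot: [-3.139, -0.006, 2.576]
contact_force: [-1.3, 0.0, 0.6]
grip_width: 0.3
theta contact 147.2
pos [488.5  94.3  89.1] yaw 147.6 R 54.5 phi 162.6 force [-1.3  0.   0.6]
[0.06 0.17] -0.01 -2.3
[0.12 0.34] -0.01 -4.2
[0.19 0.51] -0.01 -6.2
[0.27 0.68] -0.01 -8.1
[0.35 0.84] -0.01 -10.0
```

```bash
python3 -m inch '[0.06,0.17,0,0,0,-2.3,-1, 0.12,0.34,0,0,0,-4.2,-1, 0.19,0.51,0,0,0,-6.2,-1, 0.27,0.68,0,0,0,-8.1,-1, 0.35,0.84,0,0,0,-10,-1]'; python3 arc.py 148
cat > look.py <<'E'
import sys; from h import *
a=bot.capture("side")[:,:,::-1]
cv2.imwrite(f"pics/s{sys.argv[1]}_raw.png",a)
cv2.imwrite(f"pics/s{sys.argv[1]}.png",cv2.resize(a[180:300,200:360],None,fx=4,fy=4,interpolation=cv2.INTER_CUBIC))
E
python3 look.py 3
```

```text
time: 5.25
tool_pos: [492.0, 103.2, 89.1]
tcp_rot: [-3.14, -0.006, 2.4]
contact_force: [-0.0, 0.0, 0.0]
grip_width: 0.5
theta contact 137.1
pos [492.  103.2  89.1] yaw 137.5 R 54.7 phi 152.5 force [-0.  0.  0.]
[0.05 0.07] -0.01 -1.3
[0.09 0.14] -0.01 -2.2
[0.14 0.22] -0.01 -3.1
[0.18 0.29] -0.01 -4.0
[0.23 0.36] -0.01 -4.9
```

View pics/s3.png

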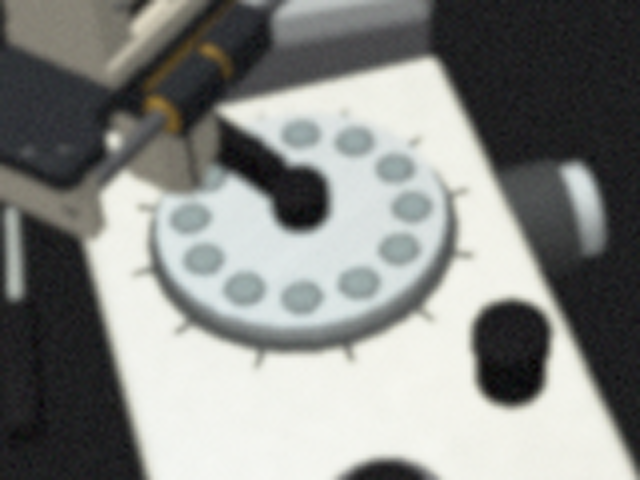

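The fin has swung up-left and the filter pattern is back in register (filter at crop (412,207), the same as at the start). That is one click, at rest. Now the second.

```bash
python3 arc.py 142
```

```text
theta contact 136.9
pos [492.2 103.4  89.2] yaw 137.4 R 54.6 phi 152.3 force [ 0.7  0.4 -0. ]
[0.1  0.17] -0.02 -2.6
[0.2  0.34] -0.02 -4.7
[0.31 0.5 ] -0.02 -6.7
[0.42 0.66] -0.02 -8.8
[0.54 0.81] -0.02 -10.8
```

```bash
python3 -m inch '[0.1,0.17,0,0,0,-2.6,-1, 0.2,0.34,0,0,0,-4.7,-1, 0.31,0.5,0,0,0,-6.7,-1, 0.42,0.66,0,0,0,-8.8,-1, 0.54,0.81,0,0,0,-10.8,-1]'; python3 arc.py 132
```

```text
time: 5.8
tool_pos: [496.6, 111.5, 89.0]
tcp_rot: [-3.138, -0.007, 2.209]
contact_force: [-3.0, -1.4, 2.1]
grip_width: 0.6
theta contact 127.2
pos [496.6 111.5  89. ] yaw 126.6 R 55.2 phi 142.6 force [-3.  -1.4  2.1]
[0.18 0.11] 0.0 -1.5
[0.32 0.27] 0.0 -3.6
[0.45 0.42] 0.0 -5.7
[0.59 0.56] 0.0 -7.9
[0.74 0.7 ] 0.0 -10.0
```

```bash
python3 -m inch '[0.16,0.13,0,0,0,-1.5,-1, 0.32,0.27,0,0,0,-3.6,-1, 0.45,0.42,0,0,0,-5.7,-1, 0.59,0.56,0,0,0,-7.9,-1, 0.74,0.7,0,0,0,-10,-1]'; python3 arc.py 122
```

```text
time: 6.3
tool_pos: [504.3, 118.9, 89.0]
tcp_rot: [-3.139, -0.007, 2.033]
contact_force: [0.1, 0.4, -0.7]
grip_width: 0.4
theta contact 116.1
pos [504.3 118.9  89. ] yaw 116.5 R 54.7 phi 131.5 force [ 0.1  0.4 -0.7]
[0.15 0.11] 0.0 -2.3
[0.29 0.22] 0.0 -4.2
[0.43 0.33] 0.0 -6.1
[0.58 0.43] 0.0 -8.0
[0.73 0.53] 0.0 -9.9
```

```bash
python3 -m inch '[0.15,0.11,0,0,0,-2.3,-1, 0.29,0.22,0,0,0,-4.2,-1, 0.43,0.33,0,0,0,-6.1,-1, 0.58,0.43,0,0,0,-8,-1, 0.73,0.53,0,0,0,-9.9,-1]'; python3 look.py 4; python3 arc.py 112
```

```text
time: 6.8
tool_pos: [512.0, 124.6, 89.0]
tcp_rot: [-3.139, -0.007, 1.86]
contact_force: [-0.6, 0.2, -0.2]
grip_width: 0.8
theta contact 105.8
pos [512.2 124.7  89. ] yaw 106.5 R 54.6 phi 121.2 force [0.2 0.4 0.2]
[0.16 0.08] 0.0 -2.5
[0.31 0.16] 0.0 -4.3
[0.47 0.24] 0.0 -6.2
[0.63 0.31] 0.0 -8.0
[0.79 0.38] 0.0 -9.9
```

View pics/s4.png

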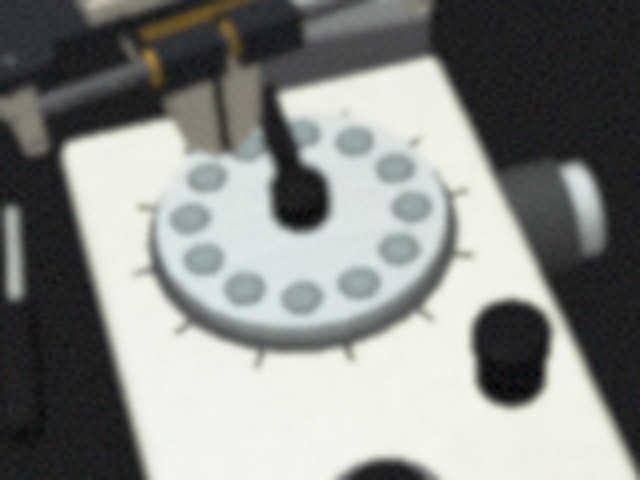

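The fin now points up-left at crop (280,120) and the filters are in register, so that is the second click. Next is the third, where the fin should rest at θ = 67.6°.

```bash
python3 -m inch '[0.16,0.08,0,0,0,-2.5,-1, 0.31,0.16,0,0,0,-4.3,-1, 0.47,0.24,0,0,0,-6.2,-1, 0.63,0.31,0,0,0,-8,-1, 0.79,0.38,0,0,0,-9.9,-1]';  python3 arc.py 102
```

```text
time: 7.35
tool_pos: [519.3, 128.9, 88.8]
tcp_rot: [-3.138, -0.008, 1.685]
contact_force: [-2.1, 0.3, 1.0]
grip_width: 0.3
theta contact 97.2
pos [519.3 128.9  88.8] yaw 96.5 R 55.1 phi 112.6 force [-2.1  0.3  1. ]
[0.21 0.02] 0.02 -1.4
[0.4  0.09] 0.02 -3.6
[0.6  0.15] 0.02 -5.7
[0.79 0.2 ] 0.02 -7.8
[0.99 0.25] 0.02 -9.9
```

```bash
python3 -m inch '[0.21,0.04,0,0,0,-1.4,-1, 0.4,0.09,0,0,0,-3.6,-1, 0.6,0.15,0,0,0,-5.7,-1, 0.79,0.2,0,0,0,-7.8,-1, 0.99,0.25,0,0,0,-9.9,-1]';  python3 arc.py 92
```

```text
time: 7.85
tool_pos: [529.7, 131.5, 88.9]
tcp_rot: [-3.139, -0.008, 1.511]
contact_force: [-0.7, 0.4, -0.3]
grip_width: 0.6
theta contact 86.0
pos [529.7 131.5  88.9] yaw 86.6 R 54.6 phi 101.4 force [-0.7  0.4 -0.3]
[0.18 0.02] 0.01 -2.4
[0.36 0.05] 0.01 -4.3
[0.53 0.07] 0.01 -6.2
[0.71 0.08] 0.01 -8.1
[0.89 0.09] 0.01 -10.0
```

```bash
python3 -m inch '[0.18,0.02,0,0,0,-2.4,-1, 0.36,0.05,0,0,0,-4.3,-1, 0.53,0.07,0,0,0,-6.2,-1, 0.71,0.08,0,0,0,-8.1,-1, 0.89,0.09,0,0,0,-10,-1]'; python3 look.py 5; python3 arc.py 83
```

```text
time: 8.35
tool_pos: [539.0, 132.6, 88.8]
tcp_rot: [-3.139, -0.009, 1.335]
contact_force: [-1.9, 0.3, 0.4]
grip_width: 0.4
theta contact 76.2
pos [539.  132.6  88.8] yaw 76.4 R 54.6 phi 91.6 force [-0.2  0.1  1.1]
[ 0.16 -0.01] 0.02 -1.9
[ 0.33 -0.02] 0.02 -3.7
[ 0.49 -0.02] 0.02 -5.4
[ 0.65 -0.04] 0.02 -7.1
[ 0.82 -0.05] 0.02 -8.8
```

View pics/s5.png

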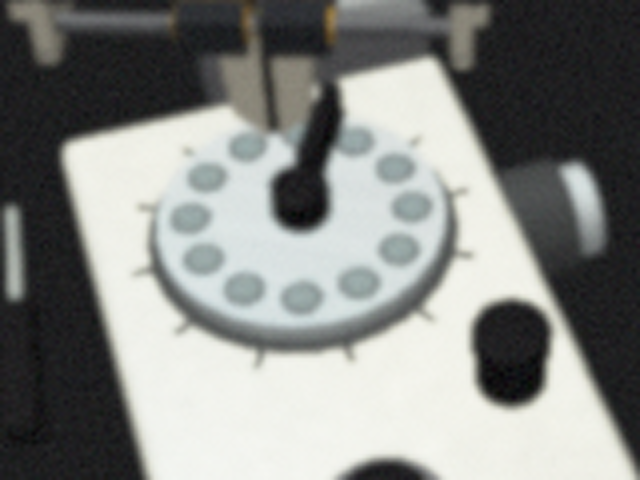

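That is the third click: the fin tip is at crop (328,95), with a visible gap to the finger and the filters in register. Now the fourth, stopping the finger at contact θ≈47° and letting the wheel snap on to 37.6°.

```bash
python3 -m inch '[0.16,-0.01,0,0,0,-1.9,-1, 0.33,-0.02,0,0,0,-3.7,-1, 0.49,-0.02,0,0,0,-5.4,-1, 0.65,-0.04,0,0,0,-7.1,-1, 0.82,-0.05,0,0,0,-8.8,-1]'; python3 arc.py 73
```

```text
time: 8.9
tool_pos: [547.4, 132.2, 88.8]
tcp_rot: [-3.139, -0.009, 1.179]
contact_force: [-2.0, 1.3, 1.0]
grip_width: 0.5
theta contact 67.4
pos [547.4 132.2  88.8] yaw 67.5 R 54.7 phi 82.8 force [-2.   1.3  1. ]
[ 0.18 -0.04] 0.02 -2.1
[ 0.37 -0.08] 0.02 -4.1
[ 0.55 -0.12] 0.02 -6.0
[ 0.73 -0.16] 0.02 -8.0
[ 0.91 -0.21] 0.02 -9.9
```

```bash
python3 -m inch '[0.18,-0.04,0,0,0,-2.1,-1, 0.37,-0.08,0,0,0,-4.1,-1, 0.55,-0.12,0,0,0,-6,-1, 0.73,-0.16,0,0,0,-8,-1, 0.91,-0.21,0,0,0,-9.9,-1]'; python3 arc.py 64
```

```text
time: 9.4
tool_pos: [557.5, 129.8, 88.8]
tcp_rot: [-3.141, -0.009, 1.004]
contact_force: [-0.5, -0.4, 0.2]
grip_width: 0.4
theta contact 56.5
pos [557.5 129.8  88.8] yaw 57.5 R 54.5 phi 71.9 force [-0.5 -0.4  0.2]
[ 0.14 -0.05] 0.02 -2.6
[ 0.28 -0.1 ] 0.02 -4.2
[ 0.42 -0.16] 0.02 -5.8
[ 0.56 -0.22] 0.02 -7.3
[ 0.69 -0.28] 0.02 -8.9
```

```bash
python3 -m inch '[0.14,-0.05,0,0,0,-2.6,-1, 0.28,-0.1,0,0,0,-4.2,-1, 0.42,-0.16,0,0,0,-5.8,-1, 0.56,-0.22,0,0,0,-7.3,-1, 0.69,-0.28,0,0,0,-8.9,-1]'; python3 look.py 6; python3 arc.py 64
```

```text
time: 9.9
tool_pos: [564.6, 126.9, 88.8]
tcp_rot: [-3.141, -0.009, 0.846]
contact_force: [0.4, 0.1, -0.4]
grip_width: 0.3
theta contact 48.3
pos [564.6 126.8  88.8] yaw 48.4 R 54.5 phi 63.7 force [-0.9 -0.7  1.4]
[-0.  0.] 0.02 -0.0
[-0.01  0.01] 0.02 0.0
[-0.01  0.01] 0.02 0.1
[-0.02  0.01] 0.02 0.1
[-0.03  0.01] 0.02 0.2
```

View pics/s6.png

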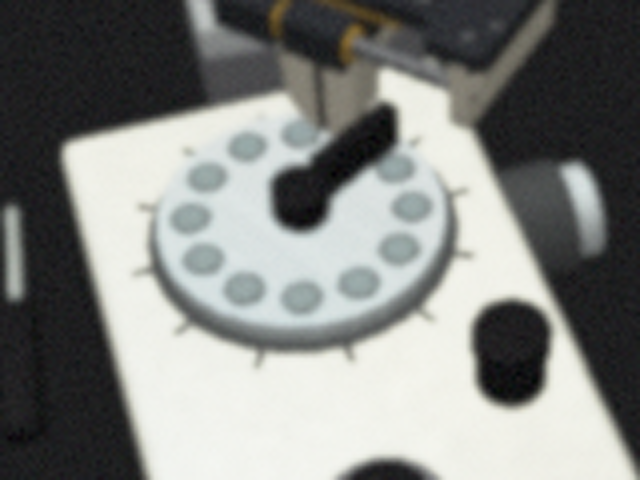

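The wheel snapped into the fourth click: the fin tip is at crop (390,115) and the filters are in register. I'll back off away from the fin, then rise.

```bash
python3 -m inch '[-0.3,0.3,0,0,0,0,-1, -0.7,0.6,0,0,0,0,-1, -1,0.9,0.5,0,0,0,-1, -1.2,1.1,2.5,0,0,0,-1, -1.2,1.1,5,0,0,0,-1]' && python3 -m inch '[0,-2,1,0,0,0,-1, 0,-5,1,0,0,0,-1, 0,-9,1,0,0,0,-1, 0,-13,1,0,0,0,-1, 0,-17,1,0,0,0,-1]'
python3 - <<'E'
from h import *
o=bot.get_obs();print(o['tool_pos'],o['tcp_rot'])
a=bot.capture("top")[:,:,::-1]
cv2.imwrite("pics/t7_raw.png",a)
cv2.imwrite("pics/t7.png",cv2.resize(a[200:340,230:430],None,fx=4,fy=4,interpolation=cv2.INTER_CUBIC))
E
```

```text
time: 10.45
tool_pos: [551.3, 138.4, 138.8]
tcp_rot: [-3.139, -0.008, 0.846]
contact_force: [0.8, -0.8, 0.4]
grip_width: 0.3
time: 10.95
tool_pos: [551.1, -32.6, 149.4]
tcp_rot: [-3.14, -0.008, 0.847]
contact_force: [0.3, -0.3, -0.4]
grip_width: 0.3
[551.05333157 -32.60280213 149.41618174] [-3.13957594 -0.00792533  0.84659947]
```

View pics/t7.png

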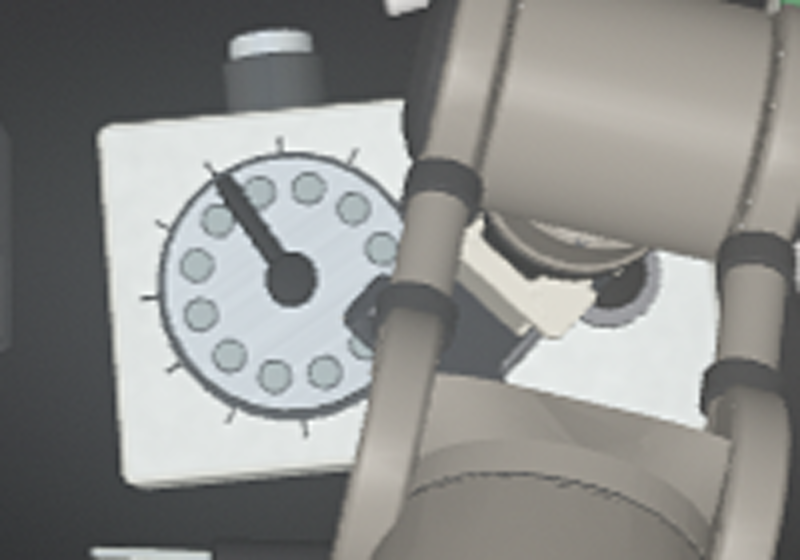

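Run:
```python
from h import *
H=onz("top",302.75,269.6,100);F=onz("top",286,245,106)
print(H,F,np.degrees(np.arctan2(*(F-H)[1::-1])))
```

```text
[540.70292476  77.77515795 100.        ] [586.96113247 111.02150947 106.        ] 35.705274181366484
```

The top view puts the fin at 35.7°, i.e. about 122° measured from the 157.6° start, which agrees with four clicks (120°). Now the button.

```bash
python3 -m inch '[-0.1,-1.5,0,0,0,0,-1, -0.3,-3,0,0,0,0,-1, -0.3,-4.4,-1.5,0,0,0,-1, -0.3,-4.4,-3.5,0,0,0,-1, -0.3,-4.4,-5.1,0,0,0,-1]' && python3 -m inch '[0,0,-0.2,0,0,0,-1, 0,0,-0.4,0,0,0,-1, 0,0,-0.6,0,0,0,-1, 0,0,-0.7,0,0,0,-1, 0,0,-0.8,0,0,0,-1]'
```

```text
time: 11.5
tool_pos: [548.1, -82.4, 97.8]
tcp_rot: [3.141, -0.006, 0.843]
contact_force: [-0.7, 0.9, -1.2]
grip_width: -0.2
time: 12.0
tool_pos: [548.6, -82.2, 90.6]
tcp_rot: [3.14, -0.007, 0.843]
contact_force: [0.8, 2.3, 2.0]
grip_width: 0.6
```

The y reading is 5 mm beyond what I commanded. I'll check before pressing.

```bash
python3 look.py 8
python3 - <<'E'
from h import *
o=bot.get_obs();print(o['tool_pos'],o['tcp_rot'],o['contact_force'],o['moment'])
a=cv2.imread("pics/s8_raw.png")
cv2.imwrite("pics/s8.png",cv2.resize(a[190:390,210:410],None,fx=3,fy=3,interpolation=cv2.INTER_CUBIC))
E
```

```text
[548.62039224 -82.23673354  90.43961188] [ 3.13999412 -0.00680135  0.84324396] [1.11788731 1.56111746 2.63228089] [ 0.11277456 -0.16095475  0.03076181]
```

View pics/s8.png

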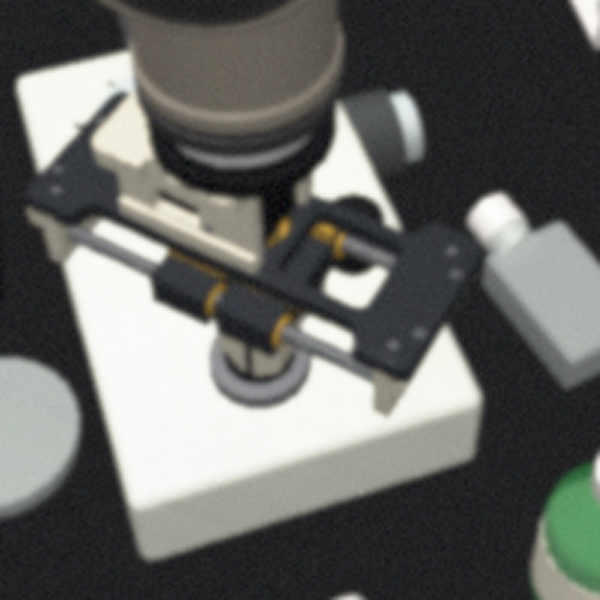

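Residual motion from the previous call explains the offset. I'll lift a little, shift +5 mm in y to centre, then press.

```bash
python3 -m inch '[0,0,0.6,0,0,0,-1, 0,0.3,0.6,0,0,0,-1, 0,0.5,0.6,0,0,0,-1, 0,0.5,0.6,0,0,0,-1, 0,0.5,0.6,0,0,0,-1]' && python3 -m inch '[0,0,-0.2,0,0,0,-1, 0,0,-0.4,0,0,0,-1, 0,0,-0.6,0,0,0,-1, 0,0,-0.7,0,0,0,-1, 0,0,-0.8,0,0,0,-1]'
```

```text
time: 12.55
tool_pos: [548.5, -77.2, 96.3]
tcp_rot: [3.14, -0.007, 0.843]
contact_force: [0.3, 0.1, -0.2]
grip_width: 0.6
time: 13.05
tool_pos: [548.4, -77.1, 88.3]
tcp_rot: [3.14, -0.006, 0.843]
contact_force: [-1.6, 0.7, 4.1]
grip_width: 0.3
```

```bash
python3 -m inch '[0,0,-0.1,0,0,0,-1, 0,0,-0.2,0,0,0,-1, 0,0,-0.2,0,0,0,-1, 0,0,-0.2,0,0,0,-1, 0,0,-0.2,0,0,0,-1]'
```

```text
time: 13.55
tool_pos: [548.4, -77.2, 86.5]
tcp_rot: [3.14, -0.006, 0.843]
contact_force: [-1.9, 0.2, 4.2]
grip_width: 0.5
```

```bash
python3 -m inch '[0,0,-0.1,0,0,0,-1, 0,0,-0.15,0,0,0,-1, 0,0,-0.15,0,0,0,-1, 0,0,-0.15,0,0,0,-1, 0,0,-0.15,0,0,0,-1]'
```

```text
time: 14.05
tool_pos: [548.5, -77.2, 86.1]
tcp_rot: [3.14, -0.007, 0.844]
contact_force: [-5.6, 1.7, 13.1]
grip_width: 0.7
```

The force climbed gently at about 4 N, then jumped to 13 N against the stop at z=86, so the button is fully down. Now release.

```bash
python3 -m inch '[0,0,0.5,0,0,0,-1, 0,0,1.5,0,0,0,-1, 0,0,3,0,0,0,-1, 0,0,5,0,0,0,-1, 0,0,7,0,0,0,-1]' && python3 -m inch '[-1,-3,1,0,0,0,-1, -3,-6,2,0,0,0,-1, -6,-10,3,0,0,0,-1, -9,-14,4,0,0,0,-1, -12,-18,4,0,0,0,-1]' && python3 -m inch '[-2,-3,0,0,0,0,-1, -4,-6,0,0,0,0,-1, -6,-8,0,0,0,0,-1, -6,-8,0,0,0,0,-1, -6,-8,0,0,0,0,-1]'
python3 - <<'E'
from h import *
for n in("side","top"):
    a=bot.capture(n)[:,:,::-1]; cv2.imwrite(f"pics/{n}9.png",a)
E
```

```text
time: 14.55
tool_pos: [548.4, -77.2, 156.7]
tcp_rot: [3.14, -0.007, 0.843]
contact_force: [0.4, 0.2, 0.1]
grip_width: 0.6
time: 15.05
tool_pos: [429.0, -257.2, 198.1]
tcp_rot: [3.137, -0.007, 0.844]
contact_force: [0.9, -0.7, 0.4]
grip_width: 0.4
time: 15.55
tool_pos: [368.7, -337.4, 198.1]
tcp_rot: [3.138, -0.007, 0.843]
contact_force: [0.3, -0.1, 0.3]
grip_width: 0.9
```

View pics/top9.png

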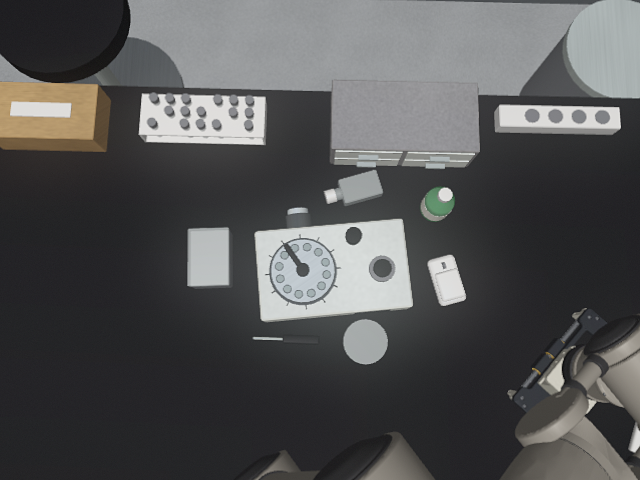

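View pics/side9.png

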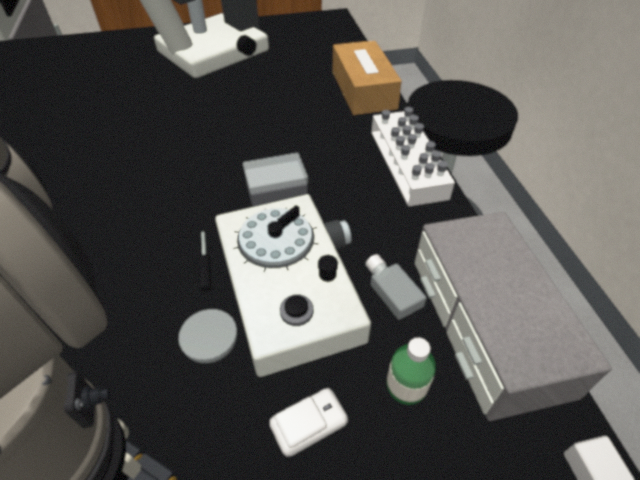

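Run:
```python
from h import *
a=cv2.imread("pics/side0.png",0);b=cv2.imread("pics/side9.png",0)
for g in(a,b):
    m=(g[285:330,275:320]<60).astype(np.uint8); print(cv2.moments(m,True)['m00'],[cv2.moments(m,True)[k]/m.sum() for k in('m10','m01')])
bot.close_job()
```

```text
380.0 [np.float64(20.92105263157895), np.float64(21.044736842105262)]
384.0 [np.float64(20.947916666666668), np.float64(21.078125)]
the job is handed in; nothing more can be done
```

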